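Sort look-alike food tubs into low and tall roller bays

TASK

Put the two lidded food tubs away in the roller-fed cold bays: the shallow tub in the low bay and the deep tub in the tall bay, each upright and pushed fully home against its back stop, then let go. The tubs look alike, so before putting anything in the tall bay, feel the fit: slide a tub along the rollers up to the front edge of the low bay, and if it passes under, push it home there; if it catches, it is the deep one and goes in the tall bay instead. Never tip a tub over, and leave the mug, shaker, oil bottle and pepper mill where they stand.

Things in the scene. Friction and masses are not known exactly. Their poses are not given: they have to be found in the camera images.
- tub_a: rigid lidded food tub, straight-sided, white, grey lid flush with its sides, 92 mm long (its x) by 64 mm wide (its y); of the two tubs one is shallow (76 mm high) and one deep (83 mm), else they are alike; 0.25 to 0.45 kg; origin at the centre of its underside, z up; either end may go first. Starts on the counter left or right of the roller bed.
- tub_b: rigid lidded food tub, straight-sided, white, grey lid flush with its sides, 92 mm long (its x) by 64 mm wide (its y); of the two tubs one is shallow (76 mm high) and one deep (83 mm), else they are alike; 0.25 to 0.45 kg; origin at the centre of its underside, z up; either end may go first. Starts on the counter left or right of the roller bed.
- roller_bed: fixed steel frame, 270 by 212 mm (x by y), with 16 mm rollers across it, tops 24 mm above the counter, side rails 30 mm. Origin under its middle on the counter, x along the rolling direction, towards the bays. About 1 N rolls a tub along x, with brief bumps of up to 4 N; along y it slides. In front of the bays, x = -130 to +25 mm, nothing stands above the rails; behind the bays a chiller box, 128 mm high.
- low_bay: LOW bay over the far part of the roller bed, its middle 48 mm left or right of the bed's centre line; steel, clear roof. Origin on the counter (z = 0) under the middle of its mouth, x points into the bay, y left, z up. 80 mm wide inside (walls 4 mm), 88 mm deep to the back stop: a tub fully home has its origin 42 mm inside the mouth and sticks out 4 mm. The deep tub catches on its roof edge.
- low_bay_roof: the roof of the low bay with its steel front edge (the edge to feel against), fixed to the low bay with the same origin and axes; underside 79.5 mm above the roller tops (103.5 mm above the counter), so the shallow tub passes under and the deep one catches; roof top 110 mm above the counter.
- tall_bay: TALL bay, beside the low bay and like it but higher: steel, clear roof. Origin on the counter (z = 0) under the middle of its mouth, x points into the bay, y left, z up. 80 mm wide inside (walls 4 mm), 88 mm deep to the back stop: a tub fully home has its origin 42 mm inside the mouth and sticks out 4 mm. Roof 90 mm above the roller tops (both tubs would pass); roof top 120 mm above the counter.
- mug: bystander: blue mug, 76 mm across, 88 mm high, handle on its +y side; near one end of one tub; leave alone. Origin at the centre of its underside.
- shaker: bystander: steel shaker, 54 mm across, 86 mm high; near one end of the other tub; leave alone. Origin at the centre of its underside.
- oil_bottle: bystander: green oil bottle, 66 mm across, 250 mm high, on the far left; leave alone. Origin at the centre of its underside.
- pepper_mill: bystander: wooden pepper mill, 56 mm across, 178 mm high, on the far right; leave alone. Origin at the centre of its underside.
Things that resemble listed ones, but are neither listed nor needed, are in the scene too. What is shaped like the low_bay but green, red or yellow is not meant.

How it is judged:
By the outcome, as a careful person would: the job done as asked, in the order asked, and still so for the second after the job is handed in, with the robot touching nothing.
It also fails if it takes over 72 s, if anything falls off the work surface, if the arm or the gripper's body presses on something with over 40 N, if the wrist force passes 120 N, or if a joint passes its speed limit or range.

ROBOT

A 6-joint arm with a two-finger parallel gripper is mounted at the origin on the work surface. World frame = base frame: x ahead of the robot, y to its left, z up, the work surface at z = 0. Lengths are in m, angles in degrees, forces in N, time in s.
With the tool pointing down it reaches from about 0.25 to 0.725 m from the base axis. Payload 9.7 kg.
Tool frame: the origin (TCP) lies at the very end of the fingers, on their centre line; the grasp point (between the pads) lies 19 mm behind it (bot.grip_point_offset is the distance from the TCP to the grasp point, in m); y points along the fingers, x is the direction in which the jaws open and shut, and the axes are right-handed (so a half turn about y gives the same grasp; the last joint's range is limited). The gripper opens to 85 mm and grips with 20 to 120 N. Pads are 22 mm wide; open, the fingers measure 114 mm over their backs; the gripper's body (76 mm by 85 mm) begins 54 mm behind the grasp point. The pads swing forward as they close: fully open they stand 13 mm farther back than shut.
Start: joints at [-76.891, 4.979, 10.078, 95.1, 0, 90], TCP at [0.125, -0.536, 0.231] pointing down, gripper open.
Joint ranges: [-179.16, 179.16], [-48.56, 103.87], [-65.8, 70.77], [-126.05, 130.52], [-82.76, 87.17], [-180, 180]. Speed limits (degrees/s): [127.2, 127.2, 147.25, 180, 180, 180].

INTERFACE

Orientations are given as [roll, pitch, yaw] about the fixed x, y, z axes, in that order (R = Rz(yaw) Ry(pitch) Rx(roll)).
In Python, from workcell import bot gives the robot as it stands.
- The arm moves only by the shell command python3 -m inch 'ROWS' [FORCE]. ROWS is JSON, a list of rows, each a list of 3 entries, a list of its own where there are three numbers: the shift along the tool's x, y, z in mm, then the turn, a rotation vector about the tool's x, y, z in rad, then the finger opening in mm, from 0 to 85.4. In form: [[[x, y, z], [ax, ay, az], grip], ...]. A call has 1 to 20 rows; each row is the pose to reach, as a shift and turn from the pose measured when the call began, along the tool's axes at that moment; what a row does not reach only later rows make up. A row lasts 1/10 s, in which the tool goes at most 50 mm and 8.59 degrees, less where a joint would pass 70% of its speed; a pose out of reach is approached as far as the arm can. A call with a gripper value outside its range is refused whole. The fingers move at their own pace and stop on an object; FORCE is the grip in N (left out, the last holds). Time passes only in rows, so rows that repeat a pose let the fingers close. It gives the time, the measured TCP pose, the force and the opening at its end, in the units of the state.
- bot.get_obs(): the state, without advancing time (a new reading comes with each control period).
- bot.camera(name): name is "side" or "top" or "wrist"; returns a dict with "frame" (420x560x3 uint8, red, green, blue), "mtx" (3x3 intrinsics, pixels), "origin" and "orientation" of the camera in the world. Camera axes: x right, y down, z forward; pixel columns grow to the right and rows downward; lengths in m; the calibration is good to about 2 mm. A picture is of the moment at which its call begins. There is no depth.
- bot.job_done(): hands the job in, once; it reports no verdict.
Trained networks look in a picture, given as the dict that the camera call returned (one of the last four; its "shot" number tells which), for a name from the list of things; names that differ only in an ending like _2 or _b are one class to them, and where a whole thing is asked for, a point or a joint stands for the part that bears it (a point fixed in the world has none). Each returns a list of dicts, best first, with "confidence" (0 to 1); they miss things now and then, are a little off and sometimes report something else, mostly with a low value. They report only what shows in the picture. A call takes as long as a camera call. They do not tell look-alikes from the thing itself.
- bot.search_frame(picture, name): "box" ([left, top, right, bottom] in pixels, round what is visible of it).
- bot.cut_out(picture, name): "region" (420x560 bool, what is visible of it) and "box" ([left, top, right, bottom] in pixels, round what is visible of it).
The state is a dict: "time": time; "q": joint angles; "qd": joint speeds; "joint_efforts": joint torques, N m; "ee_pos": TCP position; "tcp_rot": TCP orientation; "wrist_force": force on the tool from outside, world axes, zero at the start; "torque": the same for the moment, N m; "opening": finger opening in m.
Only numpy, scipy, OpenCV 4.12 (cv2) and the standard library are available. Lean on these libraries where they do the work, as an engineer would, in place of code of your own. Each camera call takes 0.05 s, during which the arm holds its last target. There are 200 camera calls.

## Working session

There is one attempt and no reset: what is moved stays moved. The work goes in short steps, Python scripts to look and compute and a shell command to move; the robot and the scene stay as the last step left them, time stands still between calls to the robot, and variables do not carry over. Pictures are saved under pics/ and viewed, about 8 in all and at most 12, crops included, and the job is handed in when it is done.

```bash
mkdir -p pics; ls
cat > h.py <<'E'
import numpy as np, cv2
from workcell import bot
from scipy.spatial.transform import Rotation as R
def rot(o):
    o=np.asarray(o,float)
    return o if o.shape==(3,3) else R.from_euler('xyz',o,degrees=True).as_matrix()
def ray(p,u,v,z):
    d=rot(p['orientation'])@np.linalg.inv(p['mtx'])@np.array([u,v,1.]); o=np.array(p['origin'])
    return o+d*(z-o[2])/d[2]
def proj(p,X):
    c=(np.atleast_2d(X)-np.array(p['origin']))@rot(p['orientation']); c=c@np.array(p['mtx']).T
    return c[:,:2]/c[:,2:]
def save(p,n): cv2.imwrite('pics/'+n+'.png',cv2.cvtColor(p['frame'],cv2.COLOR_RGB2BGR))
E
python3 - <<'E'
from h import *
print({k:np.round(v,3) for k,v in bot.get_obs().items()})
for c in ['top','side']:
    p=bot.camera(c); save(p,c+'0'); print(c,p['origin'],p['orientation'],p['mtx'])
    for n in ['tub_a','roller_bed','low_bay','low_bay_roof','tall_bay','mug','shaker','oil_bottle','pepper_mill']:
        print(n,[(np.round(d['box']).astype(int).tolist(),round(d['confidence'],2)) for d in bot.search_frame(p,n)])
a=cv2.imread('pics/top0.png')
E
```

```text
pics
{'time': np.float64(0.0), 'q': array([-7.6893e+01,  5.0100e+00,  1.0035e+01,  9.5100e+01, -2.0000e-03,
        9.0001e+01]), 'qd': array([-0.022, -0.077, -0.015,  0.064,  0.005, -0.091]), 'joint_efforts': array([ 1.0000e-03, -5.2039e+01,  4.6480e+01,  1.6000e-02,  0.0000e+00,
        0.0000e+00]), 'ee_pos': array([ 0.125, -0.535,  0.231]), 'tcp_rot': array([-9.0002e+01,  7.5000e-02, -7.6893e+01]), 'wrist_force': array([-0.367, -0.711,  0.255]), 'torque': array([-0.014, -0.01 ,  0.006]), 'opening': np.float64(0.086)}
top [ 0.40739556 -0.02041793  1.58549731] [-175.60487111    0.97329019  -91.01326051] [[511.79629782   0.         274.73296936]
 [  0.         511.79629782 209.12519259]
 [  0.           0.           1.        ]]
tub_a [([150, 226, 179, 264], 0.94), ([359, 221, 397, 258], 0.63)]
roller_bed [([233, 107, 318, 236], 0.79)]
low_bay [([372, 103, 412, 142], 0.9), ([294, 253, 325, 286], 0.88), ([280, 140, 306, 174], 0.71), ([340, 147, 379, 179], 0.69)]
low_bay_roof [([293, 255, 324, 288], 0.8), ([275, 140, 308, 171], 0.78), ([375, 104, 411, 139], 0.77), ([86, 195, 132, 220]
[... 344 characters left out ...]
46 ] [[482.96647401   0.         273.39465322]
 [  0.         482.96647401 210.98265611]
 [  0.           0.           1.        ]]
tub_a [([318, 143, 354, 180], 0.85), ([234, 283, 287, 337], 0.71)]
roller_bed [([167, 143, 306, 252], 0.83)]
low_bay [([246, 131, 283, 167], 0.94), ([321, 173, 365, 220], 0.94), ([213, 159, 254, 204], 0.78), ([225, 107, 263, 143], 0.72)]
low_bay_roof [([248, 130, 281, 152], 0.83), ([213, 161, 250, 183], 0.78), ([328, 178, 368, 202], 0.77), ([225, 108, 263, 125], 0.58)]
tall_bay [([198, 176, 244, 227], 0.55)]
mug [([197, 267, 234, 320], 0.91)]
shaker [([355, 159, 373, 186], 0.84)]
oil_bottle [([154, 276, 198, 375], 0.65)]
pepper_mill [([310, 87, 329, 137], 0.87)]
```

Run:
```python
import cv2
a=cv2.imread('pics/top0.png')[85:310,140:440]
cv2.imwrite('pics/top0c.png',cv2.resize(a,(800,600),interpolation=cv2.INTER_CUBIC))
```

```text
(no output)
```

View pics/top0c.png

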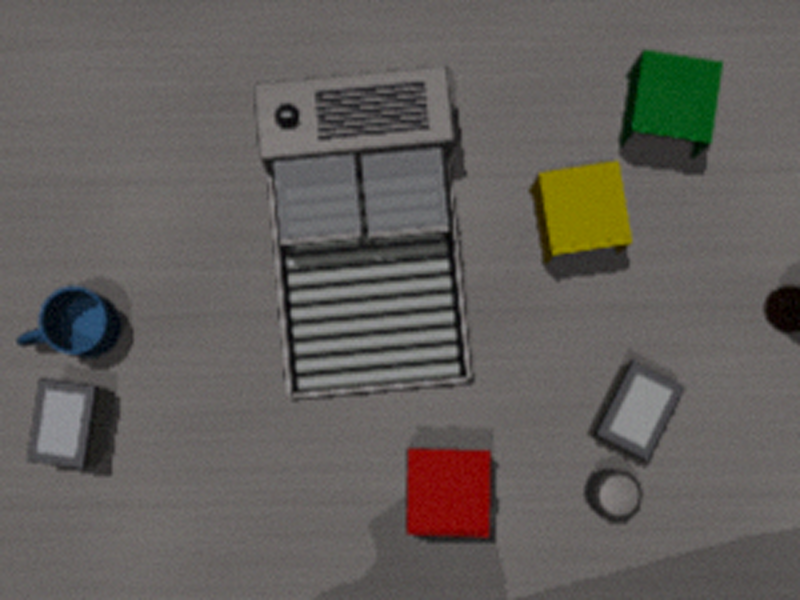

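View pics/side0.png

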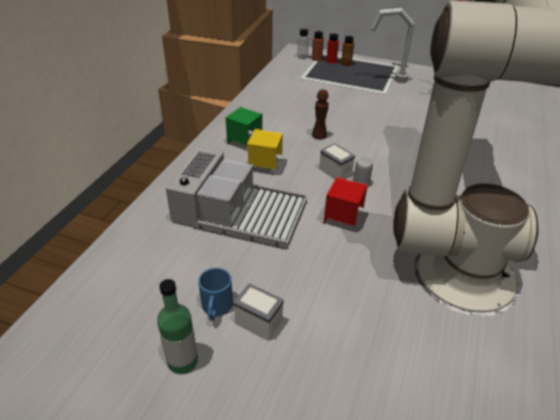

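The top view shows the bed with two clear-roofed grey bays at crop (270-450, 150-250). Green (672,105), yellow (582,210) and red (448,492) boxes are look-alikes. The tubs are at (65,425), with the mug at its far end, and (638,410), with the shaker at its near end. The side view agrees. Next I compute the poses.

```bash
cat > m.py <<'E'
from h import *
from scipy.optimize import least_squares
class P(dict): pass
p=bot.camera('top'); s=bot.camera('side')
f=lambda u,v:(140+u/2.6667-.3,85+v/2.6667-.3)
def W(x,y,th,L): 
    L=np.array(L,float);c,n=np.cos(th),np.sin(th)
    return np.c_[x+c*L[:,0]-n*L[:,1],y+n*L[:,0]+c*L[:,1],L[:,2]]
# bed: front rail corners, + roof fronts
def bed(lowside):
    zl,zr=(.110,.120) if lowside>0 else (.120,.110)
    L=[(-.135,.106,.03),(-.135,-.106,.03),(None,.092,zl),(None,.004,zl),(None,-.004,zr),(None,-.092,zr)]
    px=np.array([f(293,398),f(471,381),f(280,247),f(358,240),f(365,240),f(448,231)])
    def r(q):
        LL=[(q[3] if a is None else a,b,c) for a,b,c in L]
        return (proj(p,W(q[0],q[1],q[2],LL))-px).ravel()
    o=least_squares(r,[.5,0,0,.03]); return o.x,o.cost,o.fun.reshape(-1,2)
if __name__=='__main__':
    for sd in (1,-1):
        q,c,fn=bed(sd); print(sd,q,np.degrees(q[2]),c); print(fn.round(1).tolist())
    for n,c in (('L',[(40,379),(95,384),(84,468),(29,461)]),('R',[(633,357),(682,388),(645,462),(594,433)])):
        X=np.array([ray(p,*f(*k),.0795) for k in c]); print(n,X.mean(0),[np.linalg.norm(X[i]-X[i-1]).round(3) for i in range(4)])
        a=X[0]-X[3]+X[1]-X[2]; print('yaw of long',np.degrees(np.arctan2(a[1],a[0])))
    for n,c,z in (('mug',(72,322),.088),('shaker',(614,494),.086)):
        print(n,ray(p,*f(*c),z))
E
python3 m.py
python3 - <<'E'
from h import *
a=cv2.imread('pics/side0.png')[120:260,150:330]
cv2.imwrite('pics/side0c.png',cv2.resize(a,(771,600),interpolation=cv2.INTER_CUBIC))
E
```

```text
1 [ 0.59528337 -0.00532945  0.09077859  0.02625571] 5.201230254273389 4.014837485868669
[[-2.1, 0.7], [0.6, -0.5], [-0.1, 0.9], [0.7, 0.2], [0.8, -0.6], [-0.0, -0.6]]
-1 [ 0.59529107 -0.00547982  0.09383523  0.02627199] 5.3763628168533435 3.3977994074126188
[[-1.9, 0.8], [0.7, -0.7], [-0.3, 0.5], [0.7, -0.3], [0.9, -0.1], [-0.2, -0.2]]
L [0.42888107 0.33437577 0.0795    ] [np.float64(0.091), np.float64(0.062), np.float64(0.093), np.float64(0.062)]
yaw of long -7.661081529123869
R [ 0.43177158 -0.30111118  0.0795    ] [np.float64(0.094), np.float64(0.063), np.float64(0.091), np.float64(0.064)]
yaw of long -28.549911497359062
mug [0.53985556 0.32118021 0.088     ]
shaker [ 0.34077265 -0.27027135  0.086     ]
```

View pics/side0c.png

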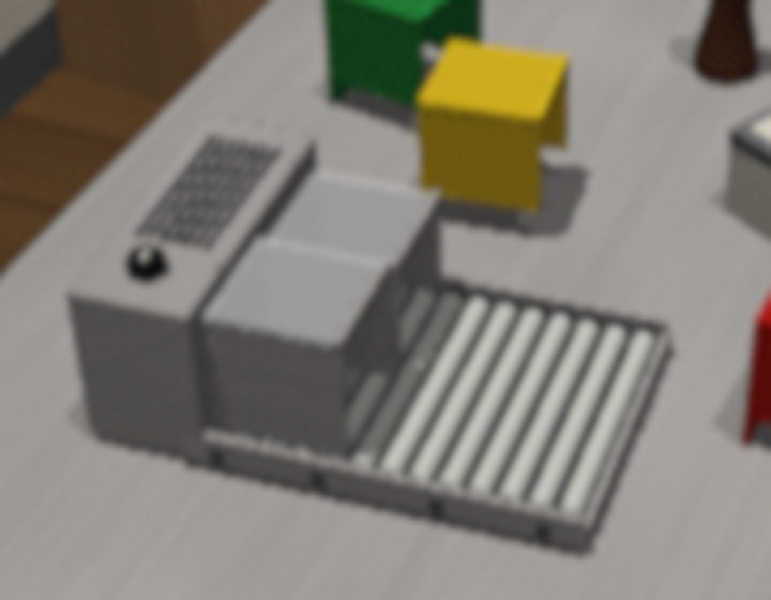

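```bash
cat > m2.py <<'E'
from m import *
g=lambda u,v:(150+u/4.283-.4,120+v/4.283-.4)
for sd in (1,-1):
    zl,zr=(.110,.120) if sd>0 else (.120,.110)
    T=[((-.135,.106,.03),(293,396)),((-.135,-.106,.03),(471,380)),((.025,.092,zl),(280,247)),((.025,.004,zl),(358,240)),((.025,-.004,zr),(365,240)),((.025,-.092,zr),(448,231))]
    S=[((-.135,.106,.03),(586,522)),((-.135,-.106,.03),(670,328)),((.025,.092,zl),(342,345)),((.025,.004,zl),(395,262)),((.025,-.092,zr),(438,197))]
    pt=np.array([f(*b) for _,b in T]);ps=np.array([g(*b) for _,b in S])
    def r(q): # q[3:5],q[5:7]: small pixel offsets per camera
        return np.r_[(proj(p,W(q[0],q[1],q[2],[a for a,_ in T]))+q[3:5]-pt).ravel(),(proj(s,W(q[0],q[1],q[2],[a for a,_ in S]))+q[5:7]-ps).ravel(),q[3:]/1.0]
    o=least_squares(r,[.6,0,.09,0,0,0,0]); print(sd,o.x.round(4),o.cost); print(o.fun[:-4].reshape(-1,2).round(1).tolist())
E
python3 m2.py
```

```text
1 [ 0.5982 -0.005   0.0774  0.1858  0.4387 -0.4464  0.5499] 24.68855924537139
[[-2.6, 0.5], [0.1, -0.2], [0.1, 0.3], [1.0, 0.0], [1.0, -0.8], [0.3, -0.3], [-0.4, 0.0], [-0.0, -2.4], [0.4, 2.9], [-0.4, 2.9], [0.9, -3.9]]
-1 [ 0.5977 -0.0036  0.085   0.5941  0.2717 -0.4257  0.8201] 7.848183146179535
[[-2.3, 0.8], [0.4, -0.4], [-0.3, 0.1], [0.8, -0.4], [0.9, -0.2], [-0.1, -0.0], [0.1, 0.5], [-0.2, -2.0], [0.4, 0.6], [-0.6, 0.6], [0.7, -0.5]]
```

Joint fit: the left bay is tall and the right is low (cost 7.8 against 24.7). This agrees with the network. I write a target converter and check the tub poses in the side view.

```bash
cat > go.py <<'E'
from h import *
import sys
# go.py x,y,z,yaw ... -> shifts/turns from the present pose
def conv(*targets):
    o=bot.get_obs(); P0=np.array(o['ee_pos']); R0=rot(o['tcp_rot'])
    print('t',round(o['time'],2),'pos',P0.round(4),'rot',np.round(o['tcp_rot'],1),'q',np.round(o['q'],0),'F',np.round(o['wrist_force'],1),'op',round(o['opening']*1e3,1))
    for x,y,z,w in targets:
        R1=R.from_euler('xyz',[-90,0,w],degrees=True).as_matrix()
        print((x,y,z,w),((np.array([x,y,z])-P0)@R0*1e3).round(1).tolist(),R.from_matrix(R0.T@R1).as_rotvec().round(3).tolist())
if __name__=='__main__': conv(*[tuple(map(float,a.split(','))) for a in sys.argv[1:]])
E
python3 - <<'E'
from m import *
for n,x,y,t in (('L',.4289,.3344,-7.7),('R',.4318,-.3011,-28.5)):
    q=proj(s,W(x,y,np.radians(t),[(a*.046,b*.032,z) for a in(-1,1) for b in(-1,1) for z in (0,.0795)])); print(n,q.min(0),q.max(0))
E
python3 go.py .4318,-.3011,.17,-118.5 .4318,-.3011,.036,-118.5
```

```text
L [233.86574929 282.19631301] [284.70506924 340.56894277]
R [318.58681808 141.12469441] [355.79620419 181.874399  ]
t 1.3 pos [ 0.1247 -0.5357  0.2313] rot [-90.    0.  -76.9] q [-77.   5.  10.  95.   0.  90.] F [-0.1 -0.7 -0. ] op 85.3
(0.4318, -0.3011, 0.17, -118.5) [-158.8, 61.3, 352.3] [-0.0, 0.726, -0.0]
(0.4318, -0.3011, 0.036, -118.5) [-158.8, 195.3, 352.3] [-0.0, 0.726, -0.0]
```

```bash
python3 -m inch '[[[-40,0,88],[0,0.15,0],85],[[-80,0,176],[0,0.3,0],85],[[-120,0,264],[0,0.45,0],85],[[-158.8,20,352.3],[0,0.6,0],85],[[-158.8,61.3,352.3],[0,0.726,0],85],[[-158.8,61.3,352.3],[0,0.726,0],85],[[-158.8,61.3,352.3],[0,0.726,0],85],[[-158.8,61.3,352.3],[0,0.726,0],85],[[-158.8,61.3,352.3],[0,0.726,0],85],[[-158.8,61.3,352.3],[0,0.726,0],85],[[-158.8,61.3,352.3],[0,0.726,0],85]]'
python3 - <<'E'
from go import *
p=bot.camera('wrist'); save(p,'w1')
conv((.4318,-.3011,.17,-118.5))
r=bot.cut_out(p,'tub_a')
for d in r[:2]:
    print(d['box'],d['confidence'])
    c=cv2.minAreaRect(np.argwhere(d['region'])[:,::-1].astype(np.float32)); print(c)
    for k in cv2.boxPoints(c): print(ray(p,*k,.0795).round(4))
E
```

```text
time: 2.4
ee_pos: [0.4318, -0.301, 0.1701]
tcp_rot: [-90.0, -0.0, -118.4]
wrist_force: [0.0, -0.1, 0.7]
opening: 0.085
t 2.45 pos [ 0.4315 -0.3015  0.1703] rot [ -90.    -0.  -118.5] q [-35.   1.  -1.  88.  -0. 174.] F [-1.1 -0.3  0.5] op 84.9
(0.4318, -0.3011, 0.17, -118.5) [-0.5, 0.3, 0.1] [-0.0, 0.0, 0.0]
[231.3, 130.5, 329.3, 274.4] 0.78
((281.5, 204.0), (140.0, 99.0), 90.0)
[ 0.4927 -0.2989  0.0795]
[ 0.4635 -0.3528  0.0795]
[ 0.3787 -0.3108  0.0795]
[ 0.4111 -0.2508  0.0795]
```

View pics/w1.png

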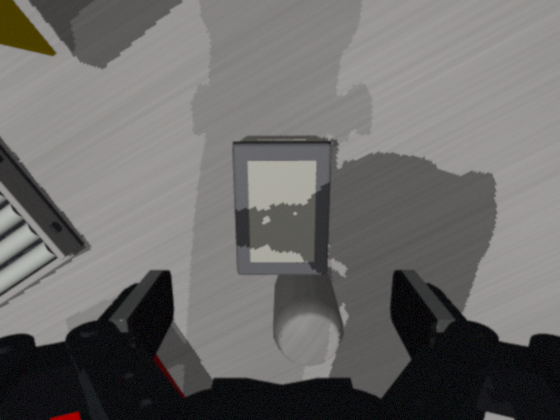

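The wrist view shows the tub centred between the jaws (lid 234-330, 142-275), with the shaker at (308,320) clear of the finger paths. I descend and grip.

```bash
python3 -m inch '[[[-0.5,45,2],[0,0,0],85],[[-0.5,90,2],[0,0,0],85],[[-0.5,134,2],[0,0,0],85],[[-0.5,134,2],[0,0,0],85],[[-0.5,134,2],[0,0,0],60],[[-0.5,134,2],[0,0,0],60],[[-0.5,134,2],[0,0,0],60],[[-0.5,134,2],[0,0,0],60],[[-0.5,134,2],[0,0,0],60],[[-0.5,134,2],[0,0,0],60]]' 40; python3 go.py .4318,-.3011,.17,-118.5
```

```text
time: 3.5
ee_pos: [0.4346, -0.3037, 0.0396]
tcp_rot: [-89.7, -0.1, -118.6]
wrist_force: [-2.3, -1.7, 8.5]
opening: 0.0636
t 3.5 pos [ 0.4346 -0.3037  0.0396] rot [-8.970e+01 -1.000e-01 -1.186e+02] q [-35.   3. -14.  73.  -0. 174.] F [-2.3 -1.7  8.5] op 63.6
(0.4318, -0.3011, 0.17, -118.5) [-0.7, -130.5, -3.0] [-0.005, -0.001, 0.001]
```

```bash
python3 -m inch '[[[0,-40,0],[0,0,0],60],[[0,-80,0],[0,0,0],60],[[0,-120,0],[0,0,0],60],[[0,-160,0],[0,0,0],60],[[0,-160,0],[0,0,0],60]]' 40; python3 go.py .5565,-.0558,.2,-84.8 .5565,-.0558,.09,-84.8
```

```text
time: 4.0
ee_pos: [0.4356, -0.3042, 0.2066]
tcp_rot: [-89.2, -0.1, -118.6]
wrist_force: [0.0, -0.4, -3.1]
opening: 0.0635
t 4.0 pos [ 0.4356 -0.3042  0.2066] rot [-8.920e+01 -1.000e-01 -1.186e+02] q [-35.   1.   3.  91.  -0. 174.] F [ 0.  -0.4 -3.1] op 63.5
(0.5565, -0.0558, 0.2, -84.8) [-276.0, 5.7, -12.7] [-0.014, -0.589, 0.007]
(0.5565, -0.0558, 0.09, -84.8) [-276.3, 115.7, -14.3] [-0.014, -0.589, 0.007]
```

```bash
python3 -m inch '[[[-40,0,-2],[0,-0.1,0],60],[[-80,0,-4],[0,-0.2,0],60],[[-120,0,-6],[0,-0.3,0],60],[[-160,0,-8],[0,-0.4,0],60],[[-200,2,-10],[-0.014,-0.5,0.007],60],[[-240,4,-12],[-0.014,-0.589,0.007],60],[[-276,6,-13],[-0.014,-0.589,0.007],60],[[-276,6,-13],[-0.014,-0.589,0.007],60],[[-276,50,-13],[-0.014,-0.589,0.007],60],[[-276,90,-14],[-0.014,-0.589,0.007],60],[[-276,116,-14],[-0.014,-0.589,0.007],60],[[-276,116,-14],[-0.014,-0.589,0.007],60],[[-276,116,-14],[-0.014,-0.589,0.007],60]]'
python3 - <<'E'
from go import *
p=bot.camera('side'); save(p,'s2'); t=bot.camera('top'); save(t,'t2')
a=cv2.resize(p['frame'][110:250,170:360],(570,420),interpolation=2)
b=cv2.resize(t['frame'][100:250,215:340],(350,420),interpolation=2)
cv2.imwrite('pics/c2.png',cv2.resize(np.hstack([a,b]),(800,365))[:,:,::-1])
conv((.5565,-.0558,.0636,-84.8))
E
```

```text
time: 5.3
ee_pos: [0.5565, -0.0565, 0.0903]
tcp_rot: [-90.0, 0.0, -84.8]
wrist_force: [0.5, -0.4, -3.7]
opening: 0.0637
t 5.4 pos [ 0.5576 -0.0565  0.0919] rot [-89.9  -0.  -84.8] q [ -6.   6.  -4.  80.   0. 169.] F [ 0.4  0.4 -3.5] op 63.2
(0.5565, -0.0558, 0.0636, -84.8) [-0.8, 28.3, -1.1] [-0.003, -0.001, 0.0]
```

View pics/c2.png

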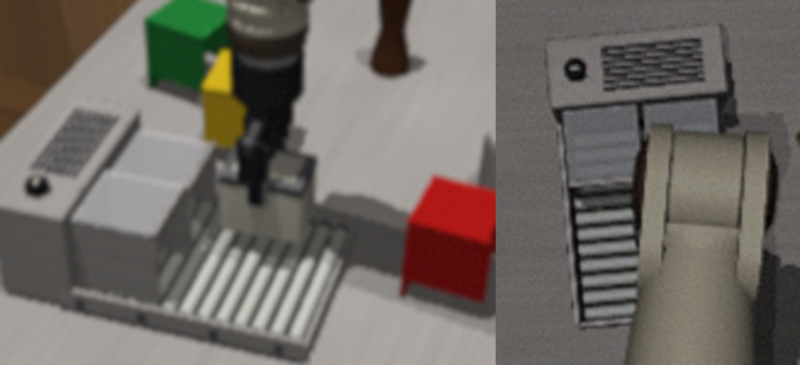

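The tub is held over the right-hand lane in front of the low bay. I lower it until it touches.

```bash
python3 -m inch '[[[0,10,0],[0,0,0],60],[[0,20,0],[0,0,0],60],[[0,24,0],[0,0,0],60],[[0,26,0],[0,0,0],60],[[0,27,0],[0,0,0],60]]'; python3 go.py .5565,-.0558,.0636,-84.8
```

```text
time: 5.9
ee_pos: [0.5575, -0.0565, 0.0646]
tcp_rot: [-89.9, -0.0, -84.8]
wrist_force: [-0.2, 0.1, -4.0]
opening: 0.064
t 5.9 pos [ 0.5575 -0.0565  0.0646] rot [-89.9  -0.  -84.8] q [ -6.   6.  -7.  77.   0. 169.] F [-0.2  0.1 -4. ] op 64.0
(0.5565, -0.0558, 0.0636, -84.8) [-0.8, 1.0, -1.0] [-0.002, -0.001, 0.0]
```

```bash
python3 -m inch '[[[0,1,0],[0,0,0],60],[[0,2,0],[0,0,0],60],[[0,2,0],[0,0,0],60]]'; python3 -m inch '[[[0,0,0],[0,0,0],80],[[0,0,0],[0,0,0],80],[[0,0,0],[0,0,0],80],[[0,0,0],[0,0,0],80]]';python3 -m inch '[[[0,-8,0],[0,0,0],60],[[0,-8,0],[0,0,0],60],[[0,-8,0],[0,0,0],60],[[0,-8,0],[0,0,0],60],[[0,-8,0],[0,0,0],60],[[0,-8,0],[0,0,0],60]]' 25
```

```text
time: 6.2
ee_pos: [0.5581, -0.0565, 0.0635]
tcp_rot: [-89.8, -0.0, -84.8]
wrist_force: [1.0, 0.8, 3.2]
opening: 0.0634
time: 6.6
ee_pos: [0.5581, -0.0565, 0.0635]
tcp_rot: [-89.8, -0.0, -84.8]
wrist_force: [-0.4, -0.2, -0.0]
opening: 0.0799
time: 7.2
ee_pos: [0.5587, -0.0565, 0.0726]
tcp_rot: [-89.7, -0.0, -84.8]
wrist_force: [-1.5, -0.0, 7.1]
opening: 0.0635
```

```bash
python3 -m inch '[[[0,0,5],[0,0,0],60],[[0,0,10],[0,0,0],60],[[0,0,15],[0,0,0],60],[[0,0,17],[0,0,0],60]]'; python3 -m inch '[[[0,0,1.5],[0,0,0],60],[[0,0,3],[0,0,0],60]]';python3 -m inch '[[[0,0,1.5],[0,0,0],60],[[0,0,3],[0,0,0],60]]'
```

```text
time: 7.6
ee_pos: [0.5763, -0.0551, 0.0726]
tcp_rot: [-89.7, -0.1, -84.8]
wrist_force: [-1.3, -2.4, 1.0]
opening: 0.0637
time: 7.8
ee_pos: [0.5795, -0.0549, 0.0726]
tcp_rot: [-89.7, -0.1, -84.8]
wrist_force: [-0.4, -1.6, 1.9]
opening: 0.0636
time: 8.0
ee_pos: [0.5825, -0.0547, 0.0726]
tcp_rot: [-89.7, -0.1, -84.8]
wrist_force: [-0.7, -1.2, 1.0]
opening: 0.0634
```

```bash
python3 -m inch '[[[0,0,1.5],[0,0,0],60],[[0,0,3],[0,0,0],60]]';  python3 -m inch '[[[0,0,1.5],[0,0,0],60],[[0,0,3],[0,0,0],60]]'
```

```text
time: 8.2
ee_pos: [0.5856, -0.0544, 0.0727]
tcp_rot: [-89.7, -0.1, -84.8]
wrist_force: [-1.0, -0.8, 1.5]
opening: 0.0638
time: 8.4
ee_pos: [0.5887, -0.0542, 0.0726]
tcp_rot: [-89.7, -0.1, -84.8]
wrist_force: [-1.0, -0.5, 2.1]
opening: 0.0638
```

```bash
python3 -m inch '[[[0,0,1.5],[0,0,0],60],[[0,0,3],[0,0,0],60]]';  python3 -m inch '[[[0,0,1.5],[0,0,0],60],[[0,0,3],[0,0,0],60]]';  python3 -m inch '[[[0,0,1.5],[0,0,0],60],[[0,0,3],[0,0,0],60]]'
python3 - <<'E'
from go import *
conv()
p=bot.camera('side'); save(p,'s3')
cv2.imwrite('pics/c3.png',cv2.resize(p['frame'][120:230,180:320],(764,600),interpolation=2)[:,:,::-1])
E
```

```text
time: 8.6
ee_pos: [0.5918, -0.0539, 0.0726]
tcp_rot: [-89.7, -0.1, -84.8]
wrist_force: [0.2, -1.7, 0.6]
opening: 0.0637
time: 8.8
ee_pos: [0.5949, -0.0537, 0.0726]
tcp_rot: [-89.7, -0.1, -84.8]
wrist_force: [-0.4, -2.6, 0.5]
opening: 0.0632
time: 9.0
ee_pos: [0.598, -0.0535, 0.0726]
tcp_rot: [-89.7, -0.1, -84.8]
wrist_force: [-1.2, -2.7, 1.4]
opening: 0.0635
t 9.0 pos [ 0.598  -0.0535  0.0726] rot [-89.7  -0.1 -84.8] q [ -5.  11.  -0.  78.  -0. 170.] F [-1.2 -2.7  1.4] op 63.5
```

View pics/c3.png

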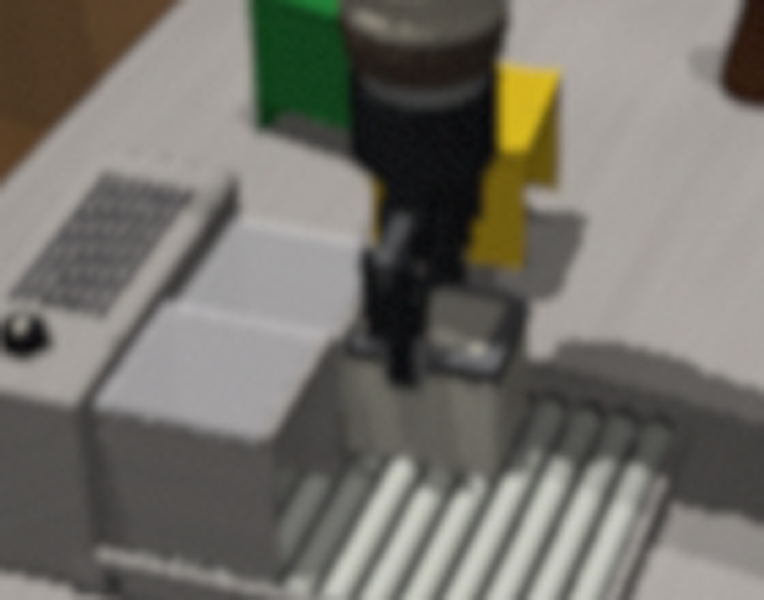

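The tub slid about 17 mm past the edge with no catch (under 3 N), so this is the shallow one. I release it and push it home from behind.

```bash
python3 -m inch '[[[0,0,0],[0,0,0],80],[[0,0,0],[0,0,0],80],[[0,0,0],[0,0,0],80],[[0,-45,0],[0,0,0],80],[[0,-80,0],[0,0,0],80],[[0,-80,-45],[0,0,0],40],[[0,-80,-85],[0,0,0],0],[[0,-80,-85],[0,0,0],0],[[0,-40,-85],[0,0,0],0],[[0,2,-85],[0,0,0],0],[[0,2,-85],[0,0,0],0],[[0,2,-85],[0,0,0],0],[[0,2,-70],[0,0,0],0],[[0,2,-60],[0,0,0],0]]' 40; python3 -m inch '[[[0,0,5],[0,0,0],0],[[0,0,10],[0,0,0],0],[[0,0,15],[0,0,0],0],[[0,0,20],[0,0,0],0],[[0,0,25],[0,0,0],0],[[0,0,30],[0,0,0],0],[[0,0,35],[0,0,0],0],[[0,0,40],[0,0,0],0],[[0,0,45],[0,0,0],0],[[0,0,50],[0,0,0],0],[[0,0,55],[0,0,0],0],[[0,0,60],[0,0,0],0],[[0,0,64],[0,0,0],0]]'
```

```text
time: 10.45
ee_pos: [0.5407, -0.0589, 0.0732]
tcp_rot: [-89.5, -0.1, -84.8]
wrist_force: [-10.7, -1.8, 4.8]
opening: 0.0002
time: 11.75
ee_pos: [0.6048, -0.0531, 0.0738]
tcp_rot: [-89.5, -0.1, -84.8]
wrist_force: [-0.1, -0.3, 0.0]
opening: 0.0002
```

```bash
python3 -m inch '[[[0,0,2],[0,0,0],0],[[0,0,4],[0,0,0],0]]'; python3 -m inch '[[[0,0,1],[0,0,0],0],[[0,0,2],[0,0,0],0]]';python3 -m inch '[[[0,0,1],[0,0,0],0],[[0,0,2],[0,0,0],0]]'
```

```text
time: 11.95
ee_pos: [0.609, -0.0527, 0.0738]
tcp_rot: [-89.5, -0.1, -84.8]
wrist_force: [-0.3, -0.3, 0.4]
opening: 0.0001
time: 12.15
ee_pos: [0.611, -0.0525, 0.0738]
tcp_rot: [-89.5, -0.1, -84.8]
wrist_force: [-0.5, 0.2, 0.3]
opening: 0.0002
time: 12.35
ee_pos: [0.613, -0.0523, 0.0739]
tcp_rot: [-89.5, -0.1, -84.8]
wrist_force: [-1.1, 0.0, -1.0]
opening: -0.0
```

```bash
python3 -m inch '[[[0,0,1],[0,0,0],0],[[0,0,2],[0,0,0],0]]'; python3 -m inch '[[[0,0,1],[0,0,0],0],[[0,0,2],[0,0,0],0]]'
python3 - <<'E'
from go import *
conv()
p=bot.camera('wrist'); save(p,'w4'); q=bot.camera('side'); save(q,'s4')
cv2.imwrite('pics/c4.png',cv2.resize(np.hstack([p['frame'][:,60:500],cv2.resize(q['frame'][120:230,180:320],(440,420),interpolation=2)]),(800,382))[:,:,::-1])
E
```

```text
time: 12.55
ee_pos: [0.6133, -0.0521, 0.0738]
tcp_rot: [-89.7, -0.1, -84.8]
wrist_force: [-13.3, 0.7, 6.1]
opening: -0.0003
time: 12.75
ee_pos: [0.6134, -0.0518, 0.0738]
tcp_rot: [-89.9, -0.1, -84.8]
wrist_force: [-16.5, 0.7, 7.1]
opening: 0.0001
t 12.75 pos [ 0.6134 -0.0518  0.0738] rot [-89.9  -0.1 -84.8] q [ -5.  14.   2.  79.  -0. 170.] F [-16.5   0.7   7.1] op 0.1
```

View pics/c4.png

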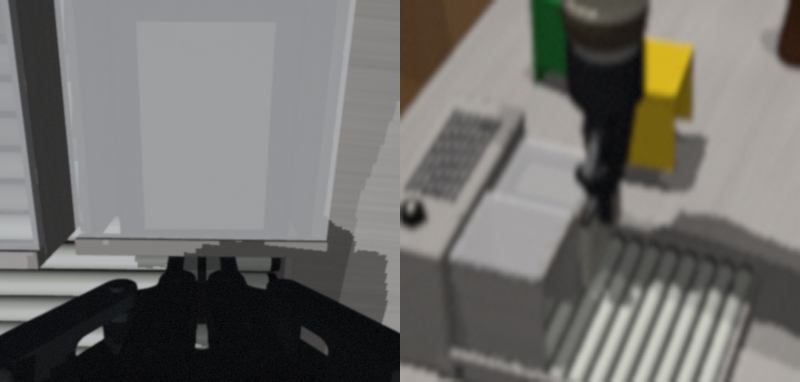

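It stopped firmly at 16 N. The wrist view shows the lid under the clear roof and the taller wall of the left bay standing above it, so low is on the right and tall on the left. I retreat and move to the left tub.

```bash
python3 -m inch '[[[0,0,-10],[0,0,0],0],[[0,0,-30],[0,0,0],0],[[0,-40,-50],[0,0,0],40],[[0,-90,-80],[0,0,0],85],[[0,-130,-80],[0,0,0],85],[[0,-130,-80],[0,0,0],85]]'; python3 go.py .43,.334,.19,0 .43,.334,.19,82.3
```

```text
time: 13.45
ee_pos: [0.5345, -0.0592, 0.2111]
tcp_rot: [-89.3, -0.2, -84.9]
wrist_force: [-0.2, -0.2, -0.9]
opening: 0.0582
t 13.45 pos [ 0.5345 -0.0592  0.2111] rot [-89.3  -0.2 -84.9] q [ -6.   2.   5.  92.  -0. 169.] F [-0.2 -0.2 -0.9] op 58.2
(0.43, 0.334, 0.19, 0.0) [-401.0, 19.0, -69.1] [-0.008, -1.481, 0.012]
(0.43, 0.334, 0.19, 82.3) [-401.0, 19.0, -69.1] [0.003, -2.917, 0.019]
```

```bash
python3 -m inch '[[[-40,0,-7],[0,-0.15,0],85],[[-80,0,-14],[0,-0.3,0],85],[[-120,0,-21],[0,-0.45,0],85],[[-160,0,-28],[0,-0.6,0],85],[[-200,0,-35],[0,-0.75,0],85],[[-240,0,-42],[0,-0.9,0],85],[[-280,0,-49],[0,-1.05,0],85],[[-320,0,-56],[0,-1.2,0],85],[[-360,0,-63],[0,-1.35,0.01],85],[[-401,10,-69],[0,-1.5,0.01],85],[[-401,19,-69],[0,-1.65,0.01],85],[[-401,19,-69],[0,-1.8,0.012],85],[[-401,19,-69],[0,-1.95,0.014],85],[[-401,19,-69],[0,-2.1,0.014],85],[[-401,19,-69],[0,-2.25,0.015],85],[[-401,19,-69],[0,-2.4,0.016],85],[[-401,19,-69],[0,-2.55,0.017],85],[[-401,19,-69],[0,-2.7,0.018],85],[[-401,19,-69],[0.003,-2.85,0.019],85],[[-401,19,-69],[0.003,-2.917,0.019],85]]'
python3 - <<'E'
from go import *
p=bot.camera('wrist'); save(p,'w5')
r=bot.cut_out(p,'tub_a')
for d in r[:2]:
    print(d['box'],d['confidence'])
    c=cv2.minAreaRect(np.argwhere(d['region'])[:,::-1].astype(np.float32)); print(c)
    for k in cv2.boxPoints(c): print(ray(p,*k,.083).round(4))
conv((.43,.334,.19,82.3),(.431,.335,.036,82.3))
E
```

```text
time: 15.45
ee_pos: [0.43, 0.3339, 0.1898]
tcp_rot: [-90.0, -0.0, 82.6]
wrist_force: [-0.1, 0.5, 0.9]
opening: 0.0852
[239.9, 130.7, 336.9, 270.4] 0.95
((287.05657958984375, 200.33135986328125), (94.25282287597656, 134.78207397460938), 1.023030161857605)
[0.4686 0.2976 0.083 ]
[0.3733 0.3147 0.083 ]
[0.3824 0.3764 0.083 ]
[0.4789 0.366  0.083 ]
t 15.55 pos [0.43   0.3339 0.1898] rot [-90.   -0.   82.3] q [38.  4.  4. 90.  0. 45.] F [-0.3 -0.4  0.2] op 85.1
(0.43, 0.334, 0.19, 82.3) [0.1, -0.2, 0.0] [-0.0, 0.0, 0.0]
(0.431, 0.335, 0.036, 82.3) [1.1, 153.8, -0.8] [-0.0, 0.0, 0.0]
```

View pics/w5.png

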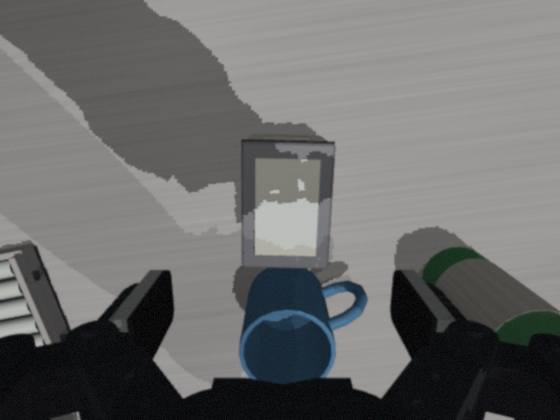

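The tub is at 242-335, 140-268, about 4 mm to the right of the jaw centre. The mug is beyond its end and clear of the fingers. I descend with a 4 mm correction and grip.

```bash
python3 -m inch '[[[4,45,1],[0,0,0],85],[[4,90,1],[0,0,0],85],[[4,130,1],[0,0,0],85],[[4,154,1],[0,0,0],85],[[4,154,1],[0,0,0],85],[[4,154,1],[0,0,0],60],[[4,154,1],[0,0,0],60],[[4,154,1],[0,0,0],60],[[4,154,1],[0,0,0],60],[[4,154,1],[0,0,0],60],[[4,154,1],[0,0,0],60]]' 40;  python3 -m inch '[[[0,-45,0],[0,0,0],60],[[0,-90,0],[0,0,0],60],[[0,-135,0],[0,0,0],60],[[0,-170,0],[0,0,0],60],[[0,-170,0],[0,0,0],60]]' 40; python3 go.py .5565,-.0558,.2,95.2 .548,.0395,.2,95.2
```

```text
time: 16.65
ee_pos: [0.4306, 0.3388, 0.0379]
tcp_rot: [-90.1, -0.2, 82.3]
wrist_force: [-0.1, -0.3, 6.0]
opening: 0.0634
time: 17.15
ee_pos: [0.4315, 0.3395, 0.2139]
tcp_rot: [-90.5, -0.5, 82.3]
wrist_force: [-0.4, 0.2, -2.8]
opening: 0.0639
t 17.15 pos [0.4315 0.3395 0.2139] rot [-90.5  -0.5  82.3] q [38.  4.  7. 92.  0. 46.] F [-0.4  0.2 -2.8] op 63.9
(0.5565, -0.0558, 0.2, 95.2) [-375.1, 12.0, -176.8] [0.009, -0.225, 0.008]
(0.548, 0.0395, 0.2, 95.2) [-281.8, 12.7, -155.6] [0.009, -0.225, 0.008]
```

```bash
python3 -m inch '[[[-40,2,-22],[0,-0.03,0],60],[[-80,4,-44],[0,-0.06,0],60],[[-120,6,-66],[0,-0.09,0],60],[[-160,8,-88],[0.005,-0.12,0.004],60],[[-200,10,-110],[0.009,-0.16,0.008],60],[[-240,12,-132],[0.009,-0.2,0.008],60],[[-281.8,12,-155.6],[0.009,-0.225,0.008],60],[[-281.8,12,-155.6],[0.009,-0.225,0.008],60],[[-281.8,50,-155.6],[0.009,-0.225,0.008],60],[[-281.8,90,-155.6],[0.009,-0.225,0.008],60],[[-281.8,122,-155.6],[0.009,-0.225,0.008],60],[[-281.8,122,-155.6],[0.009,-0.225,0.008],60],[[-281.8,122,-155.6],[0.009,-0.225,0.008],60]]'
python3 - <<'E'
from go import *
q=bot.camera('side'); w=bot.camera('wrist'); save(w,'w6')
cv2.imwrite('pics/c6.png',cv2.resize(np.hstack([w['frame'][:,60:500],cv2.resize(q['frame'][120:260,150:330],(440,420),interpolation=2)]),(800,382))[:,:,::-1])
conv((.548,.0395,.064,95.2))
E
```

```text
time: 18.45
ee_pos: [0.5486, 0.0406, 0.0909]
tcp_rot: [-90.0, -0.0, 95.2]
wrist_force: [0.6, -1.3, -2.1]
opening: 0.0633
t 18.55 pos [0.55   0.0406 0.0929] rot [-90.2  -0.   95.2] q [ 4.  5. -6. 80.  0. -1.] F [-0.3 -0.4 -2.2] op 63.7
(0.548, 0.0395, 0.064, 95.2) [-0.9, 28.9, 2.1] [0.003, -0.0, 0.0]
```

View pics/c6.png

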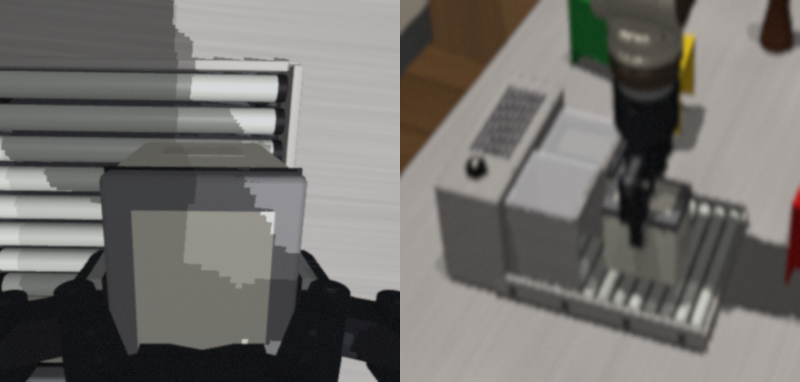

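The tub is over the left lane in front of the tall bay and parallel to the rollers. I lower it, release and regrip as before, then slide it in.

```bash
python3 -m inch '[[[-0.9,12,1],[0,0,0],60],[[-0.9,22,1],[0,0,0],60],[[-0.9,26,1],[0,0,0],60],[[-0.9,28,1],[0,0,0],60],[[-0.9,28.5,1],[0,0,0],60]]'; python3 -m inch '[[[0,1,0],[0,0,0],60],[[0,2,0],[0,0,0],60],[[0,2,0],[0,0,0],60]]'
```

```text
time: 19.05
ee_pos: [0.549, 0.0396, 0.0641]
tcp_rot: [-90.2, -0.0, 95.2]
wrist_force: [0.5, 0.9, -3.3]
opening: 0.0634
time: 19.35
ee_pos: [0.549, 0.0396, 0.0621]
tcp_rot: [-90.2, -0.0, 95.2]
wrist_force: [0.7, 0.4, -2.3]
opening: 0.0632
```

```bash
python3 -m inch '[[[0,1,0],[0,0,0],60],[[0,2,0],[0,0,0],60],[[0,2,0],[0,0,0],60]]'
```

```text
time: 19.65
ee_pos: [0.5501, 0.0397, 0.0619]
tcp_rot: [-90.3, -0.0, 95.2]
wrist_force: [-0.9, 0.1, 6.6]
opening: 0.0638
```

```bash
python3 -m inch '[[[0,0,0],[0,0,0],80],[[0,0,0],[0,0,0],80],[[0,0,0],[0,0,0],80],[[0,-10,0],[0,0,0],80],[[0,-10,0],[0,0,0],60],[[0,-10,0],[0,0,0],60],[[0,-10,0],[0,0,0],60],[[0,-10,0],[0,0,0],60],[[0,-10,0],[0,0,0],60]]' 25; python3 -m inch '[[[0,0,-5],[0,0,0],60],[[0,0,-10],[0,0,0],60],[[0,0,-15],[0,0,0],60],[[0,0,-19],[0,0,0],60],[[0,0,-22],[0,0,0],60]]'; python3 -m inch '[[[0,0,-2],[0,0,0],60],[[0,0,-4],[0,0,0],60]]';python3 -m inch '[[[0,0,-3],[0,0,0],60],[[0,0,-6],[0,0,0],60]]';python3 -m inch '[[[0,0,-3],[0,0,0],60],[[0,0,-6],[0,0,0],60]]'
```

```text
time: 20.55
ee_pos: [0.5509, 0.0398, 0.0732]
tcp_rot: [-90.5, -0.0, 95.2]
wrist_force: [0.2, -0.4, 8.2]
opening: 0.064
time: 21.05
ee_pos: [0.5732, 0.0416, 0.0733]
tcp_rot: [-90.5, 0.0, 95.2]
wrist_force: [-0.8, -1.4, 0.8]
opening: 0.0634
time: 21.25
ee_pos: [0.5774, 0.042, 0.0733]
tcp_rot: [-90.5, 0.0, 95.2]
wrist_force: [-0.8, -1.7, 0.3]
opening: 0.0639
time: 21.45
ee_pos: [0.5836, 0.0424, 0.0733]
tcp_rot: [-90.5, 0.0, 95.2]
wrist_force: [-1.3, -2.3, 0.6]
opening: 0.0635
time: 21.65
ee_pos: [0.5898, 0.043, 0.0733]
tcp_rot: [-90.4, 0.0, 95.2]
wrist_force: [-0.8, -1.1, 1.2]
opening: 0.0639
```

```bash
python3 -m inch '[[[0,0,0],[0,0,0],80],[[0,0,0],[0,0,0],80],[[0,0,0],[0,0,0],80],[[0,-45,0],[0,0,0],80],[[0,-80,0],[0,0,0],80],[[0,-80,45],[0,0,0],40],[[0,-80,85],[0,0,0],0],[[0,-80,85],[0,0,0],0],[[0,-40,85],[0,0,0],0],[[0,2,85],[0,0,0],0],[[0,2,85],[0,0,0],0],[[0,2,85],[0,0,0],0],[[0,2,75],[0,0,0],0],[[0,2,68],[0,0,0],0]]' 40; python3 -m inch '[[[0,0,-4],[0,0,0],0],[[0,0,-8],[0,0,0],0],[[0,0,-12],[0,0,0],0],[[0,0,-16],[0,0,0],0],[[0,0,-20],[0,0,0],0],[[0,0,-24],[0,0,0],0],[[0,0,-28],[0,0,0],0],[[0,0,-32],[0,0,0],0],[[0,0,-36],[0,0,0],0],[[0,0,-40],[0,0,0],0],[[0,0,-44],[0,0,0],0],[[0,0,-48],[0,0,0],0],[[0,0,-52],[0,0,0],0],[[0,0,-56],[0,0,0],0],[[0,0,-60],[0,0,0],0],[[0,0,-64],[0,0,0],0],[[0,0,-68],[0,0,0],0],[[0,0,-72],[0,0,0],0],[[0,0,-74],[0,0,0],0],[[0,0,-76],[0,0,0],0]]'; python3 go.py
```

```text
time: 23.05
ee_pos: [0.5244, 0.037, 0.0732]
tcp_rot: [-90.7, 0.0, 95.2]
wrist_force: [-0.6, 0.5, 0.4]
opening: -0.0001
time: 25.05
ee_pos: [0.6002, 0.0439, 0.074]
tcp_rot: [-90.7, 0.0, 95.2]
wrist_force: [-0.5, 0.4, 0.4]
opening: -0.0001
t 25.05 pos [0.6002 0.0439 0.074 ] rot [-90.7   0.   95.2] q [ 4. 11. -0. 78. -0. -1.] F [-0.5  0.4  0.4] op -0.1
```

```bash
python3 -m inch '[[[0,0,-1],[0,0,0],0],[[0,0,-2],[0,0,0],0]]'; python3 -m inch '[[[0,0,-1],[0,0,0],0],[[0,0,-2],[0,0,0],0]]';python3 -m inch '[[[0,0,-1],[0,0,0],0],[[0,0,-2],[0,0,0],0]]'
```

```text
time: 25.25
ee_pos: [0.6023, 0.0441, 0.0741]
tcp_rot: [-90.7, 0.0, 95.2]
wrist_force: [0.0, -0.8, 0.1]
opening: -0.0003
time: 25.45
ee_pos: [0.6043, 0.0442, 0.0741]
tcp_rot: [-90.7, 0.0, 95.2]
wrist_force: [-1.5, -0.6, -0.7]
opening: 0.0002
time: 25.65
ee_pos: [0.6063, 0.0444, 0.0741]
tcp_rot: [-90.6, 0.0, 95.2]
wrist_force: [-4.8, -2.7, -0.9]
opening: 0.0001
```

```bash
python3 -m inch '[[[0,0,-1],[0,0,0],0],[[0,0,-1.5],[0,0,0],0]]';python3 -m inch '[[[0,0,-1],[0,0,0],0],[[0,0,-1.5],[0,0,0],0]]'
```

```text
time: 25.85
ee_pos: [0.6064, 0.0442, 0.0739]
tcp_rot: [-90.5, 0.1, 95.2]
wrist_force: [-10.8, -2.1, 3.5]
opening: -0.0001
time: 26.05
ee_pos: [0.6063, 0.0442, 0.074]
tcp_rot: [-90.3, 0.1, 95.2]
wrist_force: [-12.4, -1.0, 5.8]
opening: 0.0001
```

It stops firmly at the same bed depth as the first tub (13.6 mm against 12 mm). I retreat and check.

```bash
python3 -m inch '[[[0,0,10],[0,0,0],0],[[0,0,40],[0,0,0],0],[[0,-30,80],[0,0,0],0],[[0,-75,120],[0,0,0],0],[[0,-110,150],[0,0,0],0],[[0,-110,190],[0,0,0],0],[[0,-110,190],[0,0,0],0]]'
python3 - <<'E'
from go import *
q=bot.camera('side'); w=bot.camera('top')
cv2.imwrite('pics/c7.png',cv2.resize(np.hstack([cv2.resize(w['frame'][100:260,210:370],(420,420),interpolation=2),cv2.resize(q['frame'][130:240,170:280],(420,420),interpolation=2)]),(800,400))[:,:,::-1])
for n in ['tub_a','mug','shaker','oil_bottle','pepper_mill']: print(n,[(np.round(d['box']).astype(int).tolist(),round(d['confidence'],2)) for d in bot.search_frame(q,n)])
conv()
E
```

```text
time: 26.75
ee_pos: [0.4138, 0.027, 0.1858]
tcp_rot: [-90.6, 0.1, 95.2]
wrist_force: [2.0, -0.5, 0.1]
opening: 0.0001
tub_a [([231, 188, 246, 221], 0.69), ([244, 170, 254, 201], 0.48)]
mug [([198, 266, 233, 322], 0.67)]
shaker []
oil_bottle [([155, 278, 199, 376], 0.88)]
pepper_mill []
t 27.1 pos [0.417  0.0272 0.1822] rot [-90.2   0.1  95.2] q [  4. -14. -13.  91.  -0.  -1.] F [-0.8  0.7  0.3] op -0.2
```

View pics/c7.png

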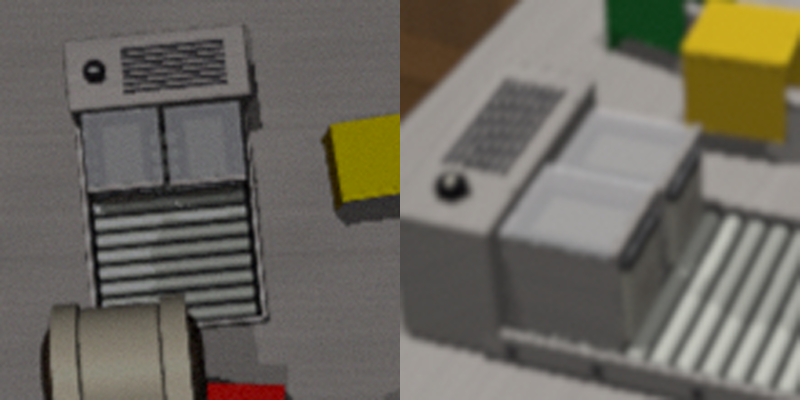

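```bash
python3 -c "
from workcell import bot
print(bot.job_done())"
```

```text
the job is handed in; nothing more can be done
None
```

Both tubs are in their bays, and I handed the job in at about 27 s with the gripper withdrawn.

**Right-hand tub:** I set it on the rollers and slid it to the low (right) bay. It passed about 17 mm under the roof edge with under 3 N, so it is the shallow one. I pushed it home, and it stopped firmly at about 16 N.

**Left-hand tub:** I took it as the deep one by elimination and did not feel it against the low edge. I pushed it home in the tall (left) bay, and it stopped at about 12 N.

**Last checks:**
- **Tubs:** The final pictures show both tubs upright in their bays. The two pushes stopped at nearly the same depth, 12 and 13.6 mm past the bed's middle. I did not touch the shallow tub again after backing off, so its final position rests on the stop force and the picture.
- **Bystanders:** The mug and oil bottle are where they were to within 2 pixels. The network did not find the shaker or pepper mill in the last side view. I did not look for them again, but nothing came near them except the first grasp, which was beside the shaker and kept clear of it.
- **Bays:** The network and my two-view fit agreed on which bay is low. A wrist picture also showed the left bay's wall standing higher.

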